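Load and pin a shot-blast carrier

TASK

Lift the orange dust cover off the carrier and set it down flat on the black mat, then load every flange blank from the blue tote into a pocket of its own shape, hub up and fully seated. Then swing the hold-down plate shut over them until its lug is in the fork, and push the red-gripped pin down through fork and lug until its collar seats on the fork. Leave the elbow, the screwdriver and the can alone.

Things in the scene. Friction and masses are not known exactly. Their poses are not given: they have to be found in the camera images.
- carrier: Fixed shot-blast carrier: dark steel base 300 x 170 x 10 mm with an aluminium pocket block 160 x 160 mm on its middle, top face 36 mm above the bench. Origin at the middle of the underside; its x runs from the yellow fork (-x, nearest the robot) to the hinge post (+x, far side), z up. Four pockets 14 mm deep, two round and two square.
- pocket_round_a (a point): Centre of the floor (22 mm above the bench, 14 mm below the block's top) of a round pocket, 69 mm across, chamfered rim, at carrier (+38,+38) mm. x, y, z parallel to the carrier's.
- pocket_round_b (a point): The same for the other round pocket, at carrier (-38,-38) mm.
- pocket_square_a (a point): Centre of the floor (22 mm above the bench) of a square pocket, 65 x 65 mm, 14 mm deep, sides parallel to the carrier's x and y, at carrier (+38,-38) mm.
- pocket_square_b (a point): The same for the other square pocket, at carrier (-38,+38) mm.
- fork_hole (a point): Mouth centre of the vertical pin hole in the yellow fork's top face (90 mm above the bench), at carrier (-122,0) mm. The fork: two level plates, 46 (x) x 56 (y) mm, 52-62 and 80-90 mm high, web on the -y side, open at +y where the lug enters between them. Holes of fork and lug: 19.5 mm across, 2 mm chamfers; nothing below them down to 10 mm above the bench.
- hinge (a point): Point on the vertical hinge axis of the steel hold-down plate, at carrier (+122,0) mm, at the height of the plate's top face (76 mm).
- gate (a joint): Angle (rad) of the steel hold-down plate about its vertical hinge. 0 = shut on its stop: it points from the hinge to carrier -x, over the pockets, lug in the fork, holes in line. Grows as it opens, clockwise from above, towards carrier +y, then +x; limit 2.3. Light friction (1 N at the knob). Plate 80 mm wide, at 66-76 mm height (6 mm over seated hubs), reaching 267 mm from the hinge.
- gate_knob (a point): Centre of the top of the black upright post, 20 mm across and 40 mm tall (76 to 116 mm above the bench), on the hold-down plate, 80 mm from the hinge axis. Can be pinched or pushed from above.
- gate_lug (a point): Top of the lug hole at the free end of the hold-down plate (76 mm above the bench), 244 mm from the hinge axis.
- cover: Loose orange plastic dust cover, 172 x 172 x 24 mm, 22 mm skirt, 0.3 kg; at first on the pocket block, skirt around it (rim 16 mm above the bench), axes as the carrier's. Origin mid underside at rim level, z up. On its top, centred, a black upright handle 14 mm thick (along x), 80 mm long (along y), 24 to 58 mm above the origin.
- mat: Fixed black rubber set-down mat, 250 (x) x 230 (y) x 4 mm, on the bench to one side of the carrier. Origin at the middle of its underside.
- tote: Fixed blue open tote that holds the blanks, 250 (x) x 230 (y) x 40 mm high, 5 mm walls and floor, on the other side of the carrier. Origin at the middle of its underside.
- pin: Loose headed pin, upright, 0.16 kg. Steel shank 16 mm across, 58 mm long, foot tapering to 8 mm over the last 8 mm; above it a steel collar 34 mm across, 6 mm thick; above that a red round grip 22 mm across, 32 mm tall. Origin on the axis at the collar's underside, z up (grip top at +38 mm, tip at -58 mm). At first it hangs by its collar in the stand.
- stand: Fixed blue pin stand, a block 60 x 60 x 64 mm with a vertical 20 mm hole through its middle. Origin at the middle of its underside.
- elbow: Bystander: loose bronze-coloured pipe elbow casting, about 75 mm. Origin at its underside.
- screwdriver: Bystander: loose screwdriver lying on the bench. Origin at its underside.
- marking_can: Bystander: loose green can, 60 mm across, 90 mm tall. Origin at the middle of its underside.
- round_1: Loose bronze round flange blank: disc 66 mm across and 16 mm thick with a round hub 24 mm across standing 22 mm above it (38 mm tall in all), 0.25 kg. Origin at the middle of its underside, z up. Either round pocket will do. May be absent. Grip it by the hub.
- round_2: Loose bronze round flange blank: disc 66 mm across and 16 mm thick with a round hub 24 mm across standing 22 mm above it (38 mm tall in all), 0.25 kg. Origin at the middle of its underside, z up. Either round pocket will do. May be absent. Grip it by the hub.
- square_1: Loose green square flange blank: plate 62 x 62 mm and 16 mm thick with a square hub 24 x 24 mm (sides parallel to the plate's, along its x and y) standing 22 mm above it (38 mm tall in all), 0.25 kg. Origin at the middle of its underside, z up. Either square pocket will do. May be absent. Grip it by the hub.
- square_2: Loose green square flange blank: plate 62 x 62 mm and 16 mm thick with a square hub 24 x 24 mm (sides parallel to the plate's, along its x and y) standing 22 mm above it (38 mm tall in all), 0.25 kg. Origin at the middle of its underside, z up. Either square pocket will do. May be absent. Grip it by the hub.
Not all that is in view belongs to the job. What is shaped like the square_2 but pink or purple is not meant.

How it is judged:
By the outcome, as a careful person would: the job done as asked, in the order asked, and still so for the second after the job is handed in, with the robot touching nothing.
Of round_1, round_2, square_1, square_2 only 2 to 4 are there at a start; the rules pass over those that are not, and their reading is None.
At some moment in a run one of round_1, round_2, square_1, square_2 may be knocked a few centimetres aside while the robot is not near it.
It also fails if it takes over 210 s, if anything falls off the work surface, if the arm or the gripper's body presses on something with over 40 N, if the wrist force passes 120 N, or if a joint passes its speed limit or range.

ROBOT

A 6-joint arm with a two-finger parallel gripper is mounted at the origin on the work surface. World frame = base frame: x ahead of the robot, y to its left, z up, the work surface at z = 0. Lengths are in mm, angles in rad, forces in N, time in s.
With the tool pointing down it reaches from about 275 to 1000 mm from the base axis. Payload 8.4 kg.
Tool frame: the origin (TCP) lies midway between the tips of the shut fingers; the grasp point (between the pads) lies 19 mm behind it; z points along the fingers, y is the line along which they close (so a half turn about z gives the same grasp; the last joint's range is limited). The gripper opens to 85 mm and grips with 20 to 120 N. Pads are 22 mm wide; open, the fingers measure 114 mm over their backs; the gripper's body (76 mm by 85 mm) begins 54 mm behind the grasp point. The pads swing forward as they close: fully open they stand 13 mm farther back than shut.
Start: joints at [1.147, 0.353, 1.633, -0, 1.155, -0.002], TCP at [255.876, 570.224, 231.281] pointing down, gripper open.
Joint ranges: [-2.63, 2.63], [-0.92, 2.1], [0.06, 2.66], [-1.3, 4.44], [0, 2.69], [-3.02, 3.02]. Speed limits (rad/s): [2.22, 2.22, 2.79, 3.14, 3.14, 3.14].

INTERFACE

Orientations are given as [roll, pitch, yaw] about the fixed x, y, z axes, in that order (R = Rz(yaw) Ry(pitch) Rx(roll)).
In Python, from rig import r, cams gives the robot as it stands. The module is installed in compiled form; this text tells all that it offers.
- The arm moves only by the tool send_rows, never from a script. Its argument "targets" is one flat list of numbers, 7 for each row, row after row: the shift along the tool's x, y, z in m, then the turn, a rotation vector about the tool's x, y, z in rad, then the opening, from -1 (shut) to 1 (fully open). In form: [tx, ty, tz, wx, wy, wz, fingers, tx, ty, tz, wx, wy, wz, fingers, ...]. A call has 1 to 12 rows; each row is the pose to reach, as a shift and turn from the pose commanded when the call began, along the tool's axes at that moment; what a row does not reach only later rows make up. A row lasts 1/12 s, in which the tool goes at most 41.7 mm and 7.16 degrees, less where a joint would pass 70% of its speed; a pose out of reach is approached as far as the arm can. A call with a gripper value outside its range is refused whole. The fingers move at their own pace and stop on an object; "grip_force" is the grip in N (left out, the last holds). Time passes only in rows, so rows that repeat a pose let the fingers close. It gives the time, the measured TCP pose, the force, the opening and the grip force at its end, in the units of the state.
- r.sense(): the state, without advancing time (a new reading comes with each control period).
- cams.grab_frame(name): name is "side" or "top"; returns a dict with "color" (420x560x3 uint8, blue, green, red), "fx", "fy", "cx", "cy" (pixels), "k1" (the pictures are not rectified: a ray, as slopes to the right and down, at radius r is drawn at 1 + k1 r^2 times it, then the intrinsics apply), "xyz" and "attitude" of the camera in the world. Camera axes: x right, y down, z forward; pixel columns grow to the right and rows downward; lengths in mm; the calibration is good to about 2 mm. A picture is of the moment at which its call begins. There is no depth.
- r.sign_off(): hands the job in; it is judged then, once.
The state is a dict: "clock": time; "qpos": joint angles; "qvel": joint speeds; "joint_efforts": joint torques, N m; "eef_pos": TCP position; "tcp_rot": TCP orientation; "contact_force": force on the tool from outside, world axes, zero at the start; "wrist_torque": the same for the moment, N m; "opening": opening from 0.0 (shut) to 1.0 (fully open); "grasp_force": force on a finger pad.
Only numpy, scipy, OpenCV 4.12 (cv2) and the standard library are available. Lean on these libraries where they do the work, as an engineer would, in place of code of your own. Each camera call takes 0.05 s, during which the arm holds its last target. There are 200 camera calls.

## Working session

There is one attempt and no reset: what is moved stays moved. The work goes in short steps, Python scripts to look and compute and a tool call to move; the robot and the scene stay as the last step left them, time stands still between calls to the robot, and variables do not carry over. Pictures are saved under pics/ and viewed, at most 14 in all, crops included, and the job is handed in when it is done.

Besides the shell and the picture viewer there is one more tool, called after "Call:" as name(argument=value, ...), one argument or row to a line, values as JSON. send_rows: Moves the arm, as the interface text tells. Its arguments: {"type":"object","properties":{"targets":{"type":"array"},"grip_force":{"type":"number"}},"required":["targets"]}

```bash
mkdir -p pics; cat > h.py <<'E'
import numpy as np, cv2
from scipy.spatial.transform import Rotation as R
from rig import r, cams
def grab(n):
    f=cams.grab_frame(n); return f
def ray(f,u,v):
    x=(u-f["cx"])/f["fx"]; y=(v-f["cy"])/f["fy"]; 
    xu,yu=x,y
    for _ in range(20):
        s=1+f["k1"]*(xu*xu+yu*yu); xu,yu=x/s,y/s
    return rot(f["attitude"])@np.array([xu,yu,1.0])
def rot(a):
    return R.from_euler('xyz',a).as_matrix()
def onz(f,u,v,z):
    d=ray(f,u,v); p=np.array(f["xyz"],float); return p+d*(z-p[2])/d[2]
def proj(f,P):
    c=rot(f["attitude"]).T@(np.array(P,float)-np.array(f["xyz"])); x,y=c[0]/c[2],c[1]/c[2]
    s=1+f["k1"]*(x*x+y*y); return f["cx"]+f["fx"]*x*s, f["cy"]+f["fy"]*y*s
E
python3 - <<'E'
from h import *
for n in("top","side"):
    f=grab(n); cv2.imwrite(f"pics/{n}0.png",f["color"]); print(n,{k:v for k,v in f.items() if k!="color"})
print(r.sense())
E
```

```text
top {'fx': 388.87271193558706, 'fy': 388.87271193558706, 'cx': 279.7738823522602, 'cy': 206.15340674383538, 'k1': 0.03225041097549109, 'xyz': array([ 443.92136913,  -62.14423507, 1174.44882008]), 'attitude': array([-3.06936182,  0.00883903, -1.57287767])}
side {'fx': 478.54901175991523, 'fy': 478.54901175991523, 'cx': 279.11351047555496, 'cy': 211.48323024950614, 'k1': -0.06831115135693902, 'xyz': array([   8.99662229, -950.65372675,  704.76042189]), 'attitude': array([-2.10217557,  0.01930768, -0.55165349])}
{'clock': 0.1, 'qpos': array([ 1.14663439e+00,  3.53603867e-01,  1.63404384e+00,  5.33322218e-06,
        1.15520053e+00, -2.40852773e-03]), 'qvel': array([ 0.00202787, -0.00220836, -0.0029667 , -0.0008522 , -0.00201406,
        0.00058948]), 'joint_efforts': array([ 1.93639780e-04, -6.06361413e+01, -3.42817891e+01,  1.38127768e-05,
        3.96812087e-03,  2.73302618e-05]), 'eef_pos': array([255.68113074, 569.84883867, 230.62796914]), 'tcp_rot': array([-3.14033709e+00, -7.90061240e-06,  2.71983708e+00]), 'contact_force': array([-0.10989726,  0.09372681, -0.78891649]), 'wrist_torque': array([-0.02411927,  0.00431194,  0.02441227]), 'grasp_force': 0.0, 'opening': 1.0013843034349017}
```

View pics/top0.png

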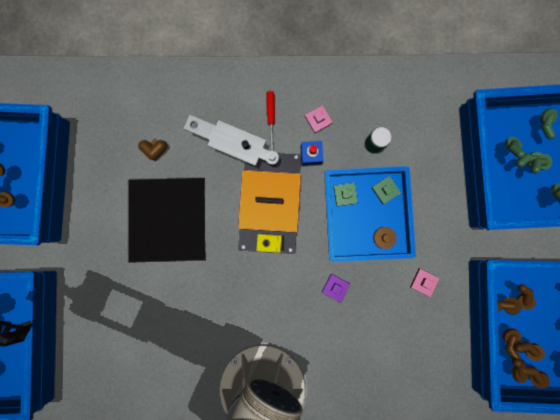

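View pics/side0.png

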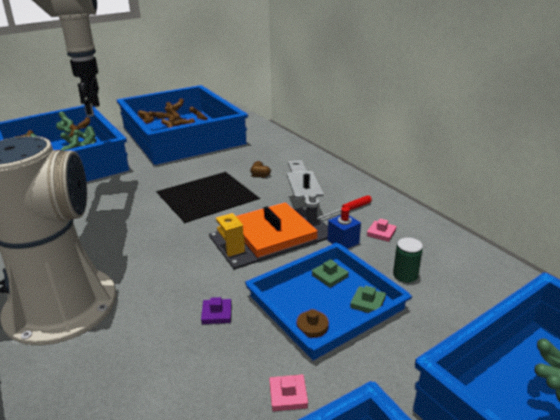

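The top view shows the cover at about (270,201), the mat at (167,220) and the tote at (370,213). Two green squares are at (345,194) and (386,189), and one round is at (385,238). The pin is at (313,150), the fork at (269,243) and the gate is open with its lug at (192,123). The side view agrees: three blanks are present, and the pink and purple pieces are decoys.

```bash
cat >> h.py <<'E'
def mask(f,lo,hi,box=None):
    m=cv2.inRange(cv2.cvtColor(f["color"],cv2.COLOR_BGR2HSV),np.array(lo),np.array(hi))
    if box:
        k=np.zeros_like(m); x0,y0,x1,y1=box; k[y0:y1,x0:x1]=255; m&=k
    return m
def big(m):
    c,_=cv2.findContours(m,cv2.RETR_EXTERNAL,cv2.CHAIN_APPROX_NONE)
    return max(c,key=cv2.contourArea).reshape(-1,2)
def rect(f,m,z):
    "contour cast on plane z -> min area rect, world"
    P=np.array([onz(f,u,v,z)[:2] for u,v in big(m)],np.float32)
    return cv2.minAreaRect(P)
E
python3 - <<'E'
from h import *
t=grab("top")
hsv=cv2.cvtColor(t["color"],cv2.COLOR_BGR2HSV)
for n,(u,v) in dict(cover=(255,185),fork=(258,243),roundd=(385,247),sq1=(340,186),sq2=(380,182),red=(313,150),mat=(167,220),tote=(360,230),stand=(306,160),gate=(240,140)).items(): print(n,hsv[v,u])
O=([8,150,120],[18,255,255])
for n,a in dict(cover=(40,[8,180,150],[18,255,255],(230,160,310,240)),fork=(90,[22,120,80],[34,255,255],(240,225,300,260)),
  mat=(4,[0,0,0],[180,255,35],(120,170,212,270)),
  sq1=(21,[40,30,40],[85,200,255],(330,172,362,215)),sq2=(21,[40,30,40],[85,200,255],(366,172,405,212)),
  rnd=(21,[5,90,40],[22,255,255],(368,220,402,255)),
  pin=(102,[0,140,80],[6,255,255],(300,140,326,162)),tote=(40,[100,120,60],[125,255,255],(322,160,420,265)),
  stand=(64,[100,120,60],[125,255,255],(298,138,324,168))).items():
    z,lo,hi,box=a
    try: q=rect(t,mask(t,lo,hi,box),z); print(n,np.round(q[0],1),np.round(q[1],1),round(q[2],1))
    except Exception as e: print(n,e)
c=cv2.resize(t["color"][95:270,180:420],None,fx=3.3,fy=3.3,interpolation=cv2.INTER_CUBIC); cv2.imwrite("pics/c1.png",c)
E
```

```text
cover [ 18 213 205]
fork [ 30 255 201]
roundd [ 15 136 118]
sq1 [ 65  72 149]
sq2 [ 76  85 123]
red [  1 214 204]
mat [30 15 17]
tote [104 225 209]
stand [110 199 186]
gate [ 99   9 188]
cover [567.4 -23.6] [169.4 120.3] 86.2
fork [420.8 -22. ] [68.5 48.1] 86.3
mat [490.2 288.9] [245.3 224.9] 1.6
sq1 [ 563.  -246.5] [58.6 59.8] 8.0
sq2 [ 575.9 -367.3] [58.7 60.4] 32.5
rnd [ 434.1 -360. ] [61.5 55.7] 89.9
pin [ 681.2 -145.9] [16.7 16.9] 89.7
tote [ 504.7 -313.1] [269.5 250.2] 2.6
stand [ 682.3 -144.5] [60.6 61.4] 89.7
```

View pics/c1.png

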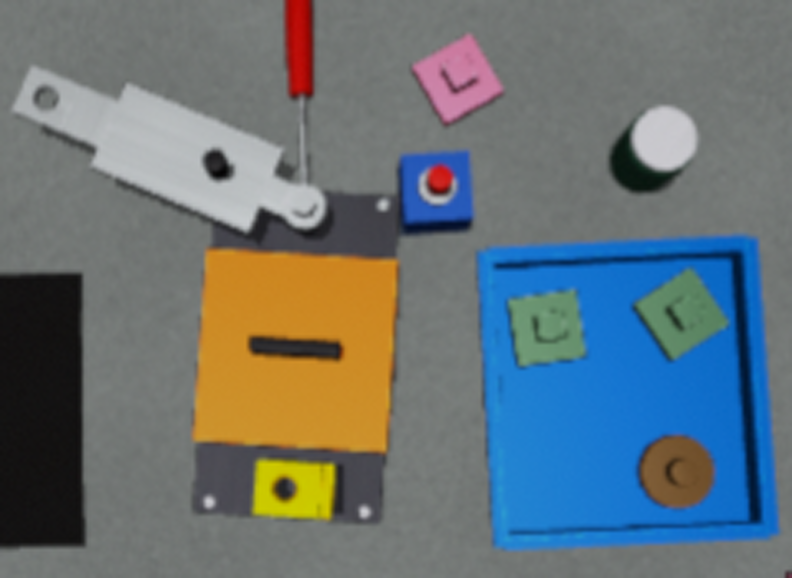

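The crop shows the cover handle at the cover's centre, the fork hole, the gate's knob and lug hole, and the carrier turned a few degrees. The first colour masks were too narrow, so I'm refining them.

```bash
cat >> h.py <<'E'
def cen(f,m,z):
    k=cv2.moments((big(m)).reshape(-1,1,2)); return onz(f,k['m10']/k['m00'],k['m01']/k['m00'],z)
def go(x,y,z,yaw=None,s=None):
    "tool-frame shift (m) and turn to reach a tool-down world pose from the measured one"
    s=s or r.sense(); M=rot(s["tcp_rot"]); d=M.T@(np.array([x,y,z])-s["eef_pos"])/1000
    yaw=s["tcp_rot"][2] if yaw is None else yaw
    T=rot([np.pi,0,yaw]); w=R.from_matrix(M.T@T).as_rotvec()
    return np.round(d,4),np.round(w,4)
E
python3 - <<'E'
from h import *
t=grab("top"); s=grab("side")
q=rect(t,mask(t,[8,150,120],[22,255,255],(225,160,310,245)),40); print("cover",np.round(np.hstack([q[0],q[1],q[2]]),2))
h=mask(t,[0,0,0],[180,255,75],(250,192,290,208)); q=rect(t,h,74); print("handle",np.round(np.hstack([q[0],q[1],q[2]]),2))
h=mask(t,[0,0,0],[180,255,80],(260,237,274,249)); print("forkhole",cen(t,h,90))
h=mask(t,[0,0,0],[180,255,80],(240,138,255,151)); print("knob",cen(t,h,110), h.sum()/255)
h=mask(t,[0,0,0],[180,255,110],(189,119,200,130)); print("lug",cen(t,h,76))
# tool check
print("tcp px",proj(t,r.sense()["eef_pos"]),proj(s,r.sense()["eef_pos"]))
x0=567;y0=-23
for z in(130,65): print(go(x0,y0,z,np.pi/2-0.06))
E
```

```text
cover [542.15 -21.87 171.47 172.57  86.29]
handle [541.45 -22.    74.49  12.99  86.25]
forkhole [420.87448386 -13.94736185  90.        ]
knob [692.37755973  42.21920467 110.        ] 49.0
lug [763.60165716 199.20110038  76.        ]
tcp px (np.float64(15.534470554084237), np.float64(315.26900183800285)) (np.float64(94.10107811289384), np.float64(114.21938429428533))
(array([-0.5267, -0.4135,  0.1012]), array([-6.0000e-04,  4.0000e-04,  1.2089e+00]))
(array([-0.5267, -0.4135,  0.1662]), array([-6.0000e-04,  4.0000e-04,  1.2089e+00]))
```

Call:
send_rows(
  targets=[-0.504,-0.423,0.05,0,0,1.214,1,-0.504,-0.423,0.05,0,0,1.214,1,-0.504,-0.423,0.05,0,0,1.214,1,-0.504,-0.423,0.05,0,0,1.214,1,-0.504,-0.423,0.05,0,0,1.214,1,-0.504,-0.423,0.05,0,0,1.214,1,-0.504,-0.423,0.05,0,0,1.214,1,-0.504,-0.423,0.05,0,0,1.214,1,-0.504,-0.423,0.05,0,0,1.214,1,-0.504,-0.423,0.05,0,0,1.214,1,-0.504,-0.423,0.05,0,0,1.214,1,-0.504,-0.423,0.05,0,0,1.214,1],
)

```text
clock: 1.25
eef_pos: [473.6, 119.5, 193.4]
tcp_rot: [3.141, -0.0, 1.505]
contact_force: [1.4, 1.9, 0.5]
opening: 1.001
grasp_force: 0.0
```

```bash
python3 -c "
from h import *
print(r.sense()['eef_pos'],r.sense()['tcp_rot']); print(go(542,-22,120,1.506),go(542,-22,46,1.506))"
```

```text
[473.55449503 119.49023826 193.44209711] [ 3.14115333e+00 -1.61959557e-04  1.50529122e+00]
(array([-0.1367,  0.0775,  0.0735]), array([ 0.0004, -0.0002, -0.0007])) (array([-0.1367,  0.0775,  0.1475]), array([ 0.0004, -0.0002, -0.0007]))
```

Call:
send_rows(
  targets=[-0.137,0.077,0.03,0,0,0,1,-0.137,0.077,0.03,0,0,0,1,-0.137,0.077,0.03,0,0,0,1,-0.137,0.077,0.03,0,0,0,1,-0.137,0.077,0.073,0,0,0,1,-0.137,0.077,0.073,0,0,0,1,-0.137,0.077,0.073,0,0,0,1,-0.137,0.077,0.073,0,0,0,1],
)

```text
clock: 1.92
eef_pos: [540.8, -19.8, 121.0]
tcp_rot: [-3.141, -0.0, 1.506]
contact_force: [0.9, 0.4, 0.2]
opening: 1.0
grasp_force: 0.0
```

```bash
python3 -c "
from h import *
s=r.sense();print(s['eef_pos'],s['tcp_rot'],s['qvel'].round(3)); print(go(541.7,-22,46,1.506))"
```

```text
[540.81442031 -19.7608517  120.99255194] [-3.14088336e+00 -1.26637967e-04  1.50620147e+00] [ 0.013 -0.026 -0.014 -0.    -0.004 -0.   ]
(array([-0.0022,  0.0011,  0.075 ]), array([-0.0007, -0.0001,  0.0002]))
```

Call:
send_rows(
  targets=[-0.001,0.001,0.04,0,0,0,1,-0.001,0.001,0.06,0,0,0,1,-0.001,0.001,0.074,0,0,0,1,-0.001,0.001,0.074,0,0,0,1,-0.001,0.001,0.074,0,0,0,1,-0.001,0.001,0.074,0,0,0,-1,-0.001,0.001,0.074,0,0,0,-1,-0.001,0.001,0.074,0,0,0,-1,-0.001,0.001,0.074,0,0,0,-1,-0.001,0.001,0.074,0,0,0,-1,-0.001,0.001,0.074,0,0,0,-1,-0.001,0.001,0.074,0,0,0,-1],
  grip_force=60,
)

```text
clock: 2.92
eef_pos: [542.5, -21.4, 47.0]
tcp_rot: [3.141, -0.0, 1.506]
contact_force: [-0.6, 0.1, 5.7]
opening: 0.148
grasp_force: 60.3
```

Call:
send_rows(
  targets=[0,0,0,0,0,0,-1,0,0,0,0,0,0,-1,0,0,0,0,0,0,-1,0,0,0,0,0,0,-1],
)

```text
clock: 3.25
eef_pos: [542.5, -21.4, 46.9]
tcp_rot: [3.141, -0.0, 1.506]
contact_force: [-0.5, -0.2, 5.9]
opening: 0.154
grasp_force: 60.2
```

Call:
send_rows(
  targets=[0,0,-0.03,0,0,0,-1,0,0,-0.07,0,0,0,-1,0,0,-0.1,0,0,0,-1,0.03,-0.01,-0.1,0,0,0,-1,0.07,-0.02,-0.1,0,0,0,-1,0.11,-0.03,-0.1,0,0,0,-1,0.15,-0.04,-0.1,0,0,0,-1,0.19,-0.05,-0.1,0,0,0,-1,0.23,-0.06,-0.1,0,0,0,-1,0.27,-0.07,-0.1,0,0,0,-1,0.306,-0.072,-0.1,0,0,0,-1,0.306,-0.072,-0.1,0,0,0,-1],
)

```text
clock: 4.25
eef_pos: [489.7, 294.6, 146.4]
tcp_rot: [3.141, -0.003, 1.509]
contact_force: [-0.3, -0.6, -1.7]
opening: 0.149
grasp_force: 63.4
```

Call:
send_rows(
  targets=[0,0,0.03,0,0,0,-1,0,0,0.06,0,0,0,-1,0,0,0.09,0,0,0,-1,0,0,0.1,0,0,0,-1,0,0,0.105,0,0,0,-1,0,0,0.109,0,0,0,-1,0,0,0.111,0,0,0,-1,0,0,0.111,0,0,0,-1],
)

```text
clock: 4.92
eef_pos: [490.7, 289.0, 36.3]
tcp_rot: [3.14, -0.001, 1.506]
contact_force: [-0.5, 0.2, -2.2]
opening: 0.15
grasp_force: 63.3
```

```bash
python3 -c "
from h import *
t=grab('top'); cv2.imwrite('pics/t2.png',t['color']); print(go(490,289,35,1.506))
q=rect(t,mask(t,[8,150,120],[22,255,255],(110,160,225,280)),28);print(q)"
```

```text
(array([-0.0001, -0.0008,  0.0015]), array([ 0.0015, -0.001 , -0.0003]))
((490.0147705078125, 285.35272216796875), (164.14361572265625, 172.7880859375), 86.26713562011719)
```

View pics/t2.png

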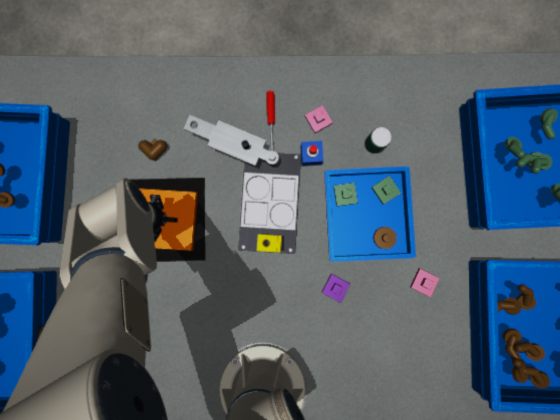

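The cover is over the mat and the four pockets at (245–297, 175–227) are in plain view. Next: release, rise, and head back to tool height above the tote.

Call:
send_rows(
  targets=[0,0,0.0015,0,0,0,-1,0,0,0.0015,0,0,0,-1,0,0,0.0015,0,0,0,1,0,0,0.0015,0,0,0,1,0,0,0.0015,0,0,0,1,0,0,0.0015,0,0,0,1,0,0,0.0015,0,0,0,1,0,0,-0.03,0,0,0,1,0,0,-0.07,0,0,0,1,0,0,-0.11,0,0,0,1,0,0,-0.15,0,0,0,1,0,0,-0.15,0,0,0,1],
)

```text
clock: 5.97
eef_pos: [493.7, 290.9, 193.2]
tcp_rot: [3.132, -0.006, 1.506]
contact_force: [1.3, 0.7, 0.4]
opening: 1.002
grasp_force: 0.0
```

```bash
cat > meas.py <<'E'
from h import *
c0=np.array([542,-22]); a=-0.0648
def car(x,y): return c0+np.array([x*np.cos(a)-y*np.sin(a),x*np.sin(a)+y*np.cos(a)])
def blanks(t):
    "green/bronze blanks in and around the tote: plate top at z=21, hub via plate rect"
    out=[]
    for n,lo,hi in(("sq",[45,40,60],[85,200,255]),("rd",[5,90,40],[22,255,255])):
        m=cv2.morphologyEx(mask(t,lo,hi,(322,165,418,262)),cv2.MORPH_CLOSE,np.ones((3,3)))
        for c in cv2.findContours(m,cv2.RETR_EXTERNAL,cv2.CHAIN_APPROX_NONE)[0]:
            if cv2.contourArea(c)>150:
                P=np.array([onz(t,u,v,21)[:2] for u,v in c.reshape(-1,2)],np.float32)
                q=cv2.minAreaRect(P); e=cv2.minEnclosingCircle(P)
                out.append((n,np.round(q[0],1),np.round(q[1],1),round(q[2],1),np.round(e[0],1),round(e[1],1)))
    return out
E
python3 - <<'E'
from meas import *
t=grab("top"); s=grab("side")
for b in blanks(t): print(*b)
# pocket rims at z=36
g=cv2.cvtColor(t["color"],cv2.COLOR_BGR2GRAY)
for n,p in dict(ra=(38,38),rb=(-38,-38),sa=(38,-38),sb=(-38,38)).items():
    w=car(*p); print(n,w.round(1),np.round(proj(t,[*w,36]),1),np.round(proj(s,[*w,36]),1))
c=cv2.resize(t["color"][165:262,235:415],None,fx=4.4,fy=4.4,interpolation=cv2.INTER_CUBIC)
for p in((38,38),(-38,-38)):
  for k in np.linspace(0,2*np.pi,40):
    u,v=proj(t,[*car(p[0]+34.5*np.cos(k),p[1]+34.5*np.sin(k)),36]); cv2.circle(c,(int((u-235+.5)*4.4),int((v-165+.5)*4.4)),1,(0,0,255),-1)
for p in((38,-38),(-38,38)):
  for dx,dy in((1,1),(1,-1),(-1,1),(-1,-1)):
    u,v=proj(t,[*car(p[0]+32.5*dx,p[1]+32.5*dy),36]); cv2.circle(c,(int((u-235+.5)*4.4),int((v-165+.5)*4.4)),2,(0,0,255),-1)
cv2.imwrite("pics/c2.png",c)
E
```

```text
sq [ 563.  -246.5] [58.6 59.8] 8.0 [ 563.6 -246.4] 40.2
sq [ 575.8 -367.3] [58.9 60.4] 32.3 [ 575.4 -367.7] 39.2
rd [ 434.1 -360. ] [61.5 55.7] 89.9 [ 434. -360.] 31.0
ra [582.4  13.5] [257.4 187.2] [277.6 214.6]
rb [501.6 -57.5] [281.6 214.6] [265.1 235.4]
sa [577.5 -62.4] [283.2 188.8] [291.2 227.5]
sb [506.5  18.4] [255.7 212.9] [252.4 221.8]
```

View pics/c2.png

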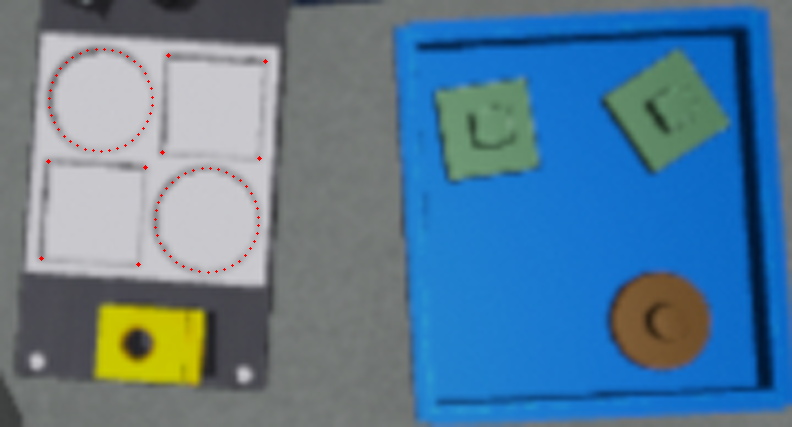

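The projected pocket outlines sit on the pocket rims to within about a pixel, so the carrier pose is good. Moving to above the first square.

Call:
send_rows(
  targets=[-0.531,0.105,0.013,0,0,-0.204,0.2,-0.531,0.105,0.013,0,0,-0.204,0.2,-0.531,0.105,0.013,0,0,-0.204,0.2,-0.531,0.105,0.013,0,0,-0.204,0.2,-0.531,0.105,0.013,0,0,-0.204,0.2,-0.531,0.105,0.013,0,0,-0.204,0.2,-0.531,0.105,0.013,0,0,-0.204,0.2,-0.531,0.105,0.013,0,0,-0.204,0.2,-0.531,0.105,0.013,0,0,-0.204,0.2,-0.531,0.105,0.013,0,0,-0.204,0.2,-0.531,0.105,0.013,0,0,-0.204,0.2,-0.531,0.105,0.013,0,0,-0.204,0.2],
)

```text
clock: 7.07
eef_pos: [553.2, -206.3, 171.2]
tcp_rot: [-3.139, -0.002, 1.71]
contact_force: [0.5, -0.0, -0.6]
opening: 0.598
grasp_force: 0.0
```

```bash
python3 - <<'E'
from meas import *
s=r.sense(); print(s["eef_pos"],s["opening"]); print(go(563,-246.5,90,1.710))
t=grab("top")
m=mask(t,[0,60,20],[30,255,255],(365,218,405,258)); q=rect(t,m,21); print(q, cen(t,m,21))
E
```

```text
[ 553.2106864  -206.30219783  171.2214112 ] 0.5980169816778085
(array([-0.0413,  0.0044,  0.0811]), array([-0.0029, -0.0017, -0.0004]))Traceback (most recent call last):
  File "<stdin>", line 4, in <module>
  File "h.py", line 29, in rect
    P=np.array([onz(f,u,v,z)[:2] for u,v in big(m)],np.float32)
                                            ~~~^^^
  File "h.py", line 26, in big
    return max(c,key=cv2.contourArea).reshape(-1,2)
           ~~~^^^^^^^^^^^^^^^^^^^^^^^
ValueError: max() iterable argument is empty
```

Call:
send_rows(
  targets=[-0.041,0.004,0.04,0,0,0,0.2,-0.041,0.004,0.08,0,0,0,0.2,-0.041,0.004,0.081,0,0,0,0.2,-0.041,0.004,0.081,0,0,0,0.2,-0.041,0.004,0.081,0,0,0,0.2,-0.041,0.004,0.081,0,0,0,0.2],
)

```text
clock: 7.62
eef_pos: [564.7, -244.0, 93.4]
tcp_rot: [3.141, 0.0, 1.711]
contact_force: [0.6, -0.5, 0.1]
opening: 0.596
grasp_force: 0.0
```

```bash
python3 - <<'E'
from meas import *
s=r.sense(); print(s["eef_pos"],s["qvel"].round(3)); print(go(563,-246.5,24,1.710))
E
```

```text
[ 564.68983391 -243.96218574   93.42272962] [ 0.004 -0.022 -0.01  -0.    -0.004 -0.004]
(array([-0.0023, -0.0021,  0.0694]), array([0.0005, 0.0002, 0.0005]))
```

Call:
send_rows(
  targets=[-0.002,-0.002,0.03,0,0,0,0.2,-0.002,-0.002,0.05,0,0,0,0.2,-0.002,-0.002,0.063,0,0,0,0.2,-0.002,-0.002,0.069,0,0,0,0.2,-0.002,-0.002,0.069,0,0,0,0.2,-0.002,-0.002,0.069,0,0,0,-1,-0.002,-0.002,0.069,0,0,0,-1,-0.002,-0.002,0.069,0,0,0,-1,-0.002,-0.002,0.069,0,0,0,-1,-0.002,-0.002,0.069,0,0,0,-1,-0.002,-0.002,0.069,0,0,0,-1,-0.002,-0.002,0.069,0,0,0,-1],
  grip_force=40,
)

```text
clock: 8.62
eef_pos: [563.7, -247.2, 25.1]
tcp_rot: [3.139, 0.001, 1.71]
contact_force: [-0.0, 0.5, 7.0]
opening: 0.269
grasp_force: 40.8
```

```bash
python3 - <<'E'
from meas import *
s=r.sense(); print(s["eef_pos"],s["contact_force"],s["opening"]); print(go(563,-246.5,24,1.710))
E
```

```text
[ 563.65622533 -247.24792338   25.0530897 ] [-0.01051167  0.52390496  6.95012978] 0.26914544595479467
(array([ 0.0008, -0.0005,  0.0011]), array([ 0.0022,  0.0012, -0.0003]))
```

Call:
send_rows(
  targets=[0,0,0,0,0,0,-0.05,0,0,0,0,0,0,-0.05,0,0,0,0,0,0,-0.05,0,0,-0.003,0,0,0.12,-0.05,0,0,-0.003,0,0,0.24,-0.05,0,0,-0.003,0,0,0.36,-0.05,0,0,-0.003,0,0,0.48,-0.05,0,0,-0.003,0,0,0.6,-0.05,0,0,-0.003,0,0,0.72,-0.05,0,0,-0.003,0,0,0.84,-0.05,0,0,-0.003,0,0,0.96,-0.05,0,0,-0.003,0,0,1.08,-0.05],
)

```text
clock: 9.62
eef_pos: [562.4, -246.9, 26.4]
tcp_rot: [-3.141, 0.0, 0.624]
contact_force: [-0.3, 1.1, -0.1]
opening: 0.473
grasp_force: 0.0
```

Call:
send_rows(
  targets=[0,0,0,0,0,0.12,-0.05,0,0,0,0,0,0.24,-0.05,0,0,0,0,0,0.36,-0.05,0,0,0,0,0,0.49,-0.05,0,0,0.001,0,0,0.491,-0.05,0,0,0.002,0,0,0.491,-0.05,0,0,0.002,0,0,0.491,-1,0,0,0.002,0,0,0.491,-1,0,0,0.002,0,0,0.491,-1,0,0,0.002,0,0,0.491,-1,0,0,0.002,0,0,0.491,-1,0,0,0.002,0,0,0.491,-1],
  grip_force=60,
)

```text
clock: 10.62
eef_pos: [562.6, -246.9, 24.6]
tcp_rot: [3.141, -0.0, 0.14]
contact_force: [-0.1, -0.6, 1.8]
opening: 0.269
grasp_force: 59.6
```

```bash
python3 - <<'E'
from meas import *
s=r.sense(); print(s["eef_pos"],s["tcp_rot"],s["contact_force"],s["opening"]); 
w=car(38,-38); print(w,go(*s["eef_pos"][:2],110,-0.0648),go(*w,110,-0.0648),go(*w,30,-.0648))
E
```

```text
[ 562.605014   -246.94327061   24.56351804] [ 3.14142849e+00 -1.28613568e-04  1.39506151e-01] [-0.10561385 -0.62071762  1.76112129] 0.26871623182966764
[577.45956908 -62.38092323] (array([ 0.    ,  0.    , -0.0854]), array([ 2.000e-04, -1.000e-04,  2.043e-01])) (array([ 0.0404, -0.1807, -0.0855]), array([ 2.000e-04, -1.000e-04,  2.043e-01])) (array([ 0.0404, -0.1807, -0.0055]), array([ 2.000e-04, -1.000e-04,  2.043e-01]))
```

Call:
send_rows(
  targets=[0,0,-0.03,0,0,0,-1,0,0,-0.07,0,0,0,-1,0,0,-0.085,0,0,0,-1,0.01,-0.04,-0.085,0,0,0.1,-1,0.02,-0.08,-0.085,0,0,0.204,-1,0.03,-0.12,-0.085,0,0,0.204,-1,0.04,-0.16,-0.085,0,0,0.204,-1,0.0404,-0.181,-0.085,0,0,0.204,-1,0.0404,-0.181,-0.075,0,0,0.204,-1,0.0404,-0.181,-0.055,0,0,0.204,-1,0.0404,-0.181,-0.045,0,0,0.204,-1,0.0404,-0.181,-0.045,0,0,0.204,-1],
)

```text
clock: 11.62
eef_pos: [575.3, -62.1, 66.7]
tcp_rot: [-3.141, 0.005, -0.065]
contact_force: [-0.3, -0.2, -2.0]
opening: 0.265
grasp_force: 59.9
```

Call:
send_rows(
  targets=[0,0,0,0,0,0,-1,0,0,0,0,0,0,-1,0,0,0,0,0,0,-1,0,0,0,0,0,0,-1],
)

```text
clock: 11.95
eef_pos: [578.0, -62.5, 70.2]
tcp_rot: [3.142, -0.001, -0.066]
contact_force: [0.3, 0.1, -2.1]
opening: 0.264
grasp_force: 59.9
```

```bash
python3 - <<'E'
from meas import *
s=r.sense(); print(s["eef_pos"],s["tcp_rot"],s["contact_force"],s["opening"]); 
w=car(38,-38); print(w,go(*w,58,-0.0648),go(*w,42,-.0648))
E
```

```text
[577.99965176 -62.46228722  70.17303693] [ 3.14153819e+00 -1.18228806e-03 -6.57619332e-02] [ 0.2623592   0.1334285  -2.05709741] 0.2638297061078107
[577.45956908 -62.38092323] (array([-0.0006, -0.    ,  0.0122]), array([ 0.0001, -0.0012, -0.001 ])) (array([-0.0006, -0.    ,  0.0282]), array([ 0.0001, -0.0012, -0.001 ]))
```

Lowering in small steps while watching the force.

Call:
send_rows(
  targets=[-0.0005,0,0.008,0,0,0,-1,-0.0005,0,0.012,0,0,0,-1,-0.0005,0,0.015,0,0,0,-1,-0.0005,0,0.018,0,0,0,-1,-0.0005,0,0.02,0,0,0,-1,-0.0005,0,0.022,0,0,0,-1,-0.0005,0,0.024,0,0,0,-1,-0.0005,0,0.026,0,0,0,-1,-0.0005,0,0.027,0,0,0,-1,-0.0005,0,0.028,0,0,0,-1,-0.0005,0,0.028,0,0,0,-1,-0.0005,0,0.028,0,0,0,-1],
)

```text
clock: 12.95
eef_pos: [577.1, -62.0, 41.5]
tcp_rot: [3.142, -0.0, -0.065]
contact_force: [-0.2, -0.7, -0.7]
opening: 0.268
grasp_force: 60.1
```

Call:
send_rows(
  targets=[0,0,0,0,0,0,0.2,0,0,0,0,0,0,0.2,0,0,0,0,0,0,0.2,0,0,0,0,0,0,0.2,0,0,-0.04,0,0,0,0.2,0,0,-0.08,0,0,0,0.2,0.003,0.04,-0.1,0,0,-0.1,0.2,0.006,0.08,-0.1,0,0,-0.2,0.2,0.009,0.12,-0.1,0,0,-0.3,0.2,0.012,0.16,-0.1,0,0,-0.4,0.2,0.015,0.2,-0.1,0,0,-0.5,0.2,0.018,0.24,-0.1,0,0,-0.6,0.2],
)

```text
clock: 13.95
eef_pos: [579.1, -304.7, 141.7]
tcp_rot: [3.141, -0.0, 0.54]
contact_force: [1.1, -0.7, -0.4]
opening: 0.595
grasp_force: 0.0
```

```bash
python3 - <<'E'
from meas import *
t=grab("top"); cv2.imwrite("pics/t3.png",t["color"])
for b in blanks(t): print(*b)
print(go(575.8,-367.3,80,0.564))
E
```

```text
(array([-0.032 ,  0.0453,  0.0623]), array([ 0.005 ,  0.0005, -0.0158]))
```

View pics/t3.png

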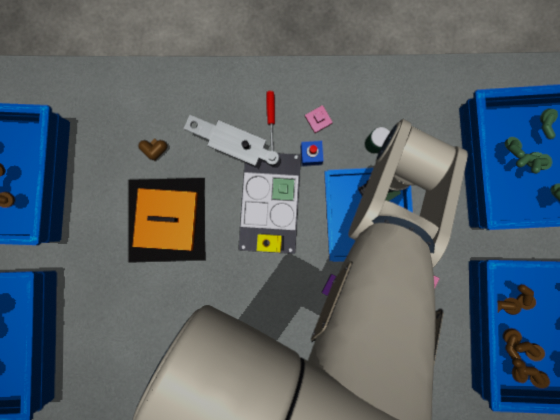

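The square sits in pocket a at (284,189) and the cover lies flat on the mat. The arm hides the tote from above, so I'll check the remaining blanks in the side view.

```bash
cat >> meas.py <<'E'
def sideb(s):
    out=[]
    for n,lo,hi in(("sq",[45,40,40],[85,200,255]),("rd",[5,90,40],[22,255,255])):
        m=cv2.morphologyEx(mask(s,lo,hi,(245,240,412,357)),cv2.MORPH_CLOSE,np.ones((3,3)))
        for c in cv2.findContours(m,cv2.RETR_EXTERNAL,cv2.CHAIN_APPROX_NONE)[0]:
            if cv2.contourArea(c)>60:
                x,y,w,h=cv2.boundingRect(c); out.append((n,(x,y,w,h),cv2.contourArea(c),onz(s,x+w/2,y+h-1-h*.36,21)[:2].round(1)))
    return out
E
python3 - <<'E'
from meas import *
s=grab("side")
for b in sideb(s): print(*b)
s0=dict(s); s0["color"]=cv2.imread("pics/side0.png"); print("old")
for b in sideb(s0): print(*b)
E
```

```text
sq (351, 287, 34, 25) 555.5 [ 566.2 -381.4]
sq (394, 246, 18, 37) 467.5 [ 710.9 -337.1]
rd (297, 310, 31, 27) 553.0 [ 425.3 -376.7]
old
sq (351, 287, 35, 25) 554.5 [ 567. -382.]
sq (313, 260, 35, 26) 503.0 [ 553.7 -265.1]
sq (395, 246, 17, 37) 352.5 [ 711.8 -337.7]
rd (298, 310, 30, 27) 545.5 [ 426.2 -377.2]
rd (245, 240, 67, 18) 585.5 [ 506.2 -114.5]
```

Call:
send_rows(
  targets=[-0.032,0.045,0.02,0,0,-0.016,0.2,-0.032,0.045,0.05,0,0,-0.016,0.2,-0.032,0.045,0.062,0,0,-0.016,0.2,-0.032,0.045,0.062,0,0,-0.016,0.2,-0.032,0.045,0.062,0,0,-0.016,0.2,-0.032,0.045,0.062,0,0,-0.016,0.2,-0.032,0.045,0.062,0,0,-0.016,0.2,-0.032,0.045,0.062,0,0,-0.016,0.2],
)

```text
clock: 14.72
eef_pos: [575.8, -357.3, 81.1]
tcp_rot: [3.14, -0.001, 0.552]
contact_force: [-0.5, 0.2, -0.2]
opening: 0.601
grasp_force: 0.0
```

```bash
python3 - <<'E'
from meas import *
print(r.sense()["eef_pos"],go(575.8,-367.3,24.5,0.564))
E
```

```text
[ 575.8087646  -357.31296981   81.11244014] (array([-0.0053,  0.0084,  0.0566]), array([ 0.002 , -0.0011, -0.0123]))
```

Call:
send_rows(
  targets=[-0.005,0.008,0.01,0,0,-0.012,0.2,-0.005,0.008,0.02,0,0,-0.012,0.2,-0.005,0.008,0.035,0,0,-0.012,0.2,-0.005,0.008,0.045,0,0,-0.012,0.2,-0.005,0.008,0.053,0,0,-0.012,0.2,-0.005,0.008,0.0565,0,0,-0.012,0.2,-0.005,0.008,0.0565,0,0,-0.012,0.2,-0.005,0.008,0.0565,0,0,-0.012,0.2],
)

```text
clock: 15.38
eef_pos: [574.6, -367.1, 22.7]
tcp_rot: [-3.141, 0.0, 0.563]
contact_force: [1.0, -0.2, 0.6]
opening: 0.599
grasp_force: 0.0
```

```bash
python3 - <<'E'
from meas import *
print(r.sense()["eef_pos"],go(575.8,-367.3,24.5,0.564))
E
```

```text
[ 574.6034594  -367.05244671   22.65324837] (array([ 0.0009,  0.0008, -0.0018]), array([-0.0004,  0.0002, -0.0012]))
```

Call:
send_rows(
  targets=[0.001,0.001,-0.002,0,0,0,0.2,0.001,0.001,-0.002,0,0,0,-1,0.001,0.001,-0.002,0,0,0,-1,0.001,0.001,-0.002,0,0,0,-1,0.001,0.001,-0.002,0,0,0,-1,0.001,0.001,-0.002,0,0,0,-1,0.001,0.001,-0.002,0,0,0,-1,0.001,0.001,-0.002,0,0,0,-1,0.001,0.001,-0.002,0,0,0,-0.05,0.001,0.001,-0.002,0,0,0,-0.05,0.001,0.001,-0.002,0,0,0,-0.05,0.001,0.001,-0.005,0,0,-0.1,-0.05],
  grip_force=40,
)

```text
clock: 16.38
eef_pos: [575.4, -367.0, 27.1]
tcp_rot: [-3.14, 0.001, 0.661]
contact_force: [0.1, 0.2, 0.1]
opening: 0.48
grasp_force: 0.0
```

Call:
send_rows(
  targets=[0,0,0,0,0,-0.12,-0.05,0,0,0,0,0,-0.24,-0.05,0,0,0,0,0,-0.36,-0.05,0,0,0,0,0,-0.48,-0.05,0,0,0,0,0,-0.6,-0.05,0,0,0,0,0,-0.72,-0.05,0,0,0,0,0,-0.84,-0.05,0,0,0,0,0,-0.96,-0.05,0,0,0,0,0,-1.08,-0.05,0,0,0,0,0,-1.2,-0.05,0,0,0,0,0,-1.32,-0.05,0,0,0,0,0,-1.44,-0.05],
)

```text
clock: 17.38
eef_pos: [575.7, -367.2, 27.6]
tcp_rot: [-3.141, -0.001, 2.109]
contact_force: [0.1, -0.1, 0.2]
opening: 0.476
grasp_force: 0.0
```

Call:
send_rows(
  targets=[0,0,0,0,0,-0.03,-0.05,0,0,0.002,0,0,-0.03,-0.05,0,0,0.003,0,0,-0.03,-0.05,0,0,0.003,0,0,-0.03,-1,0,0,0.003,0,0,-0.03,-1,0,0,0.003,0,0,-0.03,-1,0,0,0.003,0,0,-0.03,-1,0,0,0.003,0,0,-0.03,-1,0,0,0.003,0,0,-0.03,-1,0,0,0.003,0,0,-0.03,-1],
  grip_force=60,
)

```text
clock: 18.22
eef_pos: [575.9, -367.4, 24.8]
tcp_rot: [-3.141, -0.0, 2.133]
contact_force: [-0.5, -0.1, -1.5]
opening: 0.265
grasp_force: 60.3
```

```bash
python3 - <<'E'
from meas import *
w=car(-38,38); print(w,go(*w,118,1.506))
E
```

```text
[506.54043092  18.38092323] (array([ 0.3634,  0.1468, -0.0931]), array([-2.000e-04, -2.000e-04,  6.267e-01]))
```

Call:
send_rows(
  targets=[0,0,-0.03,0,0,0,-1,0,0,-0.07,0,0,0,-1,0.01,0.004,-0.093,0,0,0.05,-1,0.047,0.019,-0.093,0,0,0.15,-1,0.084,0.034,-0.093,0,0,0.25,-1,0.121,0.049,-0.093,0,0,0.35,-1,0.158,0.064,-0.093,0,0,0.45,-1,0.195,0.079,-0.093,0,0,0.55,-1,0.232,0.094,-0.093,0,0,0.627,-1,0.27,0.109,-0.093,0,0,0.627,-1,0.307,0.124,-0.093,0,0,0.627,-1,0.335,0.135,-0.093,0,0,0.627,-1],
)

```text
clock: 19.22
eef_pos: [510.5, -9.4, 117.9]
tcp_rot: [-3.141, -0.0, 1.506]
contact_force: [-0.1, 0.2, -3.7]
opening: 0.263
grasp_force: 60.1
```

```bash
python3 - <<'E'
from meas import *
w=car(-38,38); print(w,go(*w,70,1.506))
E
```

```text
[506.54043092  18.38092323] (array([ 0.0275, -0.0058,  0.0479]), array([-0.0005, -0.0005,  0.0001]))
```

Call:
send_rows(
  targets=[0.028,-0.006,0.02,0,0,0,-1,0.028,-0.006,0.04,0,0,0,-1,0.028,-0.006,0.048,0,0,0,-1,0.028,-0.006,0.048,0,0,0,-1,0.028,-0.006,0.048,0,0,0,-1,0.028,-0.006,0.048,0,0,0,-1,0.028,-0.006,0.048,0,0,0,-1],
)

```text
clock: 19.8
eef_pos: [508.5, 15.5, 70.8]
tcp_rot: [3.14, -0.0, 1.504]
contact_force: [-0.4, 0.3, -2.2]
opening: 0.263
grasp_force: 60.0
```

```bash
python3 - <<'E'
from meas import *
w=car(-38,38); print(r.sense()["eef_pos"],go(*w,41.7,1.506))
E
```

```text
[508.47852986  15.53498483  70.83154947] (array([ 0.0027, -0.0022,  0.0291]), array([ 0.0016, -0.0001, -0.0015]))
```

Call:
send_rows(
  targets=[0,0,0,0,0,0,-1,0,0,0,0,0,0,-1,0,0,0,0,0,0,-1,0,0,0,0,0,0,-1],
)

```text
clock: 20.13
eef_pos: [507.7, 16.1, 70.2]
tcp_rot: [3.141, -0.0, 1.505]
contact_force: [0.1, 0.3, -2.3]
opening: 0.262
grasp_force: 60.0
```

```bash
python3 - <<'E'
from meas import *
w=car(-38,38); print(r.sense()["eef_pos"],go(*w,41.7,1.506))
E
```

```text
[507.69659485  16.13303734  70.18368988] (array([ 0.0022, -0.0013,  0.0285]), array([ 0.0004, -0.    , -0.0005]))
```

Call:
send_rows(
  targets=[0.002,-0.001,0.006,0,0,0,-1,0.002,-0.001,0.01,0,0,0,-1,0.002,-0.001,0.013,0,0,0,-1,0.002,-0.001,0.016,0,0,0,-1,0.002,-0.001,0.018,0,0,0,-1,0.002,-0.001,0.02,0,0,0,-1,0.002,-0.001,0.022,0,0,0,-1,0.002,-0.001,0.024,0,0,0,-1,0.002,-0.001,0.026,0,0,0,-1,0.002,-0.001,0.0275,0,0,0,-1,0.002,-0.001,0.0285,0,0,0,-1,0.002,-0.001,0.0285,0,0,0,-1],
)

```text
clock: 21.13
eef_pos: [506.7, 18.4, 41.7]
tcp_rot: [-3.141, -0.0, 1.506]
contact_force: [-1.2, -0.8, 2.4]
opening: 0.262
grasp_force: 60.8
```

Call:
send_rows(
  targets=[0,0,0,0,0,0,0.2,0,0,0,0,0,0,0.2,0,0,0,0,0,0,0.2,0,0,0,0,0,0,0.2,0,0,-0.04,0,0,0,0.2,0,0,-0.08,0,0,0,0.2,-0.03,-0.005,-0.1,0,0,0,0.2,-0.07,-0.01,-0.1,0,0,0,0.2,-0.11,-0.015,-0.1,0,0,0,0.2,-0.15,-0.02,-0.1,0,0,0,0.2,-0.19,-0.025,-0.1,0,0,0,0.2,-0.19,-0.025,-0.1,0,0,0,0.2],
)

```text
clock: 22.13
eef_pos: [468.5, -175.3, 141.8]
tcp_rot: [3.141, 0.002, 1.502]
contact_force: [0.6, 0.4, -0.6]
opening: 0.603
grasp_force: 0.0
```

```bash
python3 - <<'E'
from meas import *
t=grab("top"); s=grab("side"); t0=dict(t); t0["color"]=cv2.imread("pics/top0.png")
for k in(t0,t):
    m=mask(k,[0,50,20],[30,255,255],(365,218,405,258)); 
    try: print(rect(k,m,21),cen(k,m,21),m.sum()/255)
    except Exception as e: print(e)
print([b for b in sideb(s) if b[0]=="rd"]); cv2.imwrite("pics/t4.png",np.vstack([t["color"][150:270,220:420]]))
q=[b for b in blanks(t)]; print(q); print(go(434,-360,80,1.506))
E
```

```text
((434.1739807128906, -360.0634765625), (61.41604232788086, 58.63270950317383), 44.333866119384766) [ 434.4168638  -360.05464557   21.        ] 359.0
((431.39971923828125, -378.84002685546875), (24.53275489807129, 54.062374114990234), 81.58412170410156) [ 431.30847735 -377.22957424   21.        ] 132.0
[('rd', (298, 310, 30, 27), 552.0, array([ 426.2, -377.2]))]
[]
(array([-0.1909, -0.022 ,  0.0615]), array([ 0.0002, -0.0001, -0.0039]))
```

Round is unmoved at (434.4, -360). Going there, then descending.

Call:
send_rows(
  targets=[-0.04,-0.005,0.01,0,0,0,0.2,-0.08,-0.01,0.02,0,0,0,0.2,-0.12,-0.015,0.03,0,0,0,0.2,-0.16,-0.02,0.05,0,0,0,0.2,-0.19,-0.022,0.061,0,0,0,0.2,-0.19,-0.022,0.061,0,0,0,0.2,-0.19,-0.022,0.061,0,0,0,0.2,-0.19,-0.022,0.061,0,0,0,0.2,-0.19,-0.022,0.061,0,0,0,0.2],
)

```text
clock: 22.98
eef_pos: [435.8, -356.2, 80.8]
tcp_rot: [3.142, -0.0, 1.507]
contact_force: [-0.4, 0.9, -0.2]
opening: 0.6
grasp_force: 0.0
```

```bash
python3 - <<'E'
from meas import *
print(r.sense()["eef_pos"],go(434.4,-360,24.5,1.506))
E
```

```text
[ 435.80017136 -356.15114086   80.7857399 ] (array([-0.0039, -0.0012,  0.0563]), array([ 0.0001, -0.0003,  0.0015]))
```

Call:
send_rows(
  targets=[-0.004,-0.001,0.01,0,0,0,0.2,-0.004,-0.001,0.03,0,0,0,0.2,-0.004,-0.001,0.045,0,0,0,0.2,-0.004,-0.001,0.052,0,0,0,0.2,-0.004,-0.001,0.056,0,0,0,0.2,-0.004,-0.001,0.056,0,0,0,0.2,-0.004,-0.001,0.056,0,0,0,-1,-0.004,-0.001,0.056,0,0,0,-1,-0.004,-0.001,0.056,0,0,0,-1,-0.004,-0.001,0.056,0,0,0,-1,-0.004,-0.001,0.056,0,0,0,-1,-0.004,-0.001,0.056,0,0,0,-1],
  grip_force=40,
)

```text
clock: 23.98
eef_pos: [434.5, -362.1, 25.4]
tcp_rot: [3.14, 0.001, 1.506]
contact_force: [-0.1, 1.3, 6.4]
opening: 0.261
grasp_force: 39.3
```

Call:
send_rows(
  targets=[0,0,0,0,0,0,-0.05,0,0,0,0,0,0,-0.05,0,0,0,0,0,0,-0.05,0,0,-0.003,0,0,0.12,-0.05,0,0,-0.003,0,0,0.24,-0.05,0,0,-0.003,0,0,0.36,-0.05,0,0,-0.003,0,0,0.48,-0.05,0,0,-0.003,0,0,0.6,-0.05,0,0,-0.003,0,0,0.72,-0.05,0,0,-0.003,0,0,0.84,-0.05,0,0,-0.003,0,0,0.96,-0.05,0,0,-0.003,0,0,1.08,-0.05],
)

```text
clock: 24.98
eef_pos: [433.7, -361.7, 27.3]
tcp_rot: [-3.141, 0.0, 0.42]
contact_force: [-0.7, -0.8, 0.1]
opening: 0.476
grasp_force: 0.0
```

Call:
send_rows(
  targets=[0,0,0,0,0,0.12,-0.05,0,0,0,0,0,0.24,-0.05,0,0,0,0,0,0.36,-0.05,0,0,0,0,0,0.49,-0.05,0,0,0.001,0,0,0.491,-0.05,0,0,0.003,0,0,0.491,-0.05,0,0,0.003,0,0,0.491,-1,0,0,0.003,0,0,0.491,-1,0,0,0.003,0,0,0.491,-1,0,0,0.003,0,0,0.491,-1,0,0,0.003,0,0,0.491,-1,0,0,0.003,0,0,0.491,-1],
  grip_force=60,
)

```text
clock: 25.98
eef_pos: [433.8, -361.6, 24.4]
tcp_rot: [-3.142, 0.0, -0.065]
contact_force: [-0.1, 0.5, 0.3]
opening: 0.253
grasp_force: 58.7
```

```bash
python3 - <<'E'
from meas import *
s=r.sense(); print(s["eef_pos"],s["opening"],s["contact_force"]); w=car(-38,-38); print(w,go(*w,125,-0.0648))
E
```

```text
[ 433.79181092 -361.61343068   24.40794848] 0.25336228287812723 [-0.13672031  0.47802072  0.25980165]
[501.61907677 -57.45956908] (array([ 0.0481, -0.3079, -0.1006]), array([-0.0001,  0.0002,  0.0003]))
```

Call:
send_rows(
  targets=[0,0,-0.03,0,0,0,-1,0,0,-0.07,0,0,0,-1,0.005,-0.02,-0.09,0,0,0,-1,0.012,-0.06,-0.09,0,0,0,-1,0.018,-0.1,-0.09,0,0,0,-1,0.024,-0.14,-0.09,0,0,0,-1,0.03,-0.18,-0.09,0,0,0,-1,0.036,-0.22,-0.09,0,0,0,-1,0.042,-0.26,-0.09,0,0,0,-1,0.048,-0.3,-0.09,0,0,0,-1,0.048,-0.308,-0.07,0,0,0,-1,0.048,-0.308,-0.046,0,0,0,-1],
)

```text
clock: 26.98
eef_pos: [503.8, -54.7, 71.3]
tcp_rot: [-3.141, -0.004, -0.061]
contact_force: [1.2, -0.3, -2.6]
opening: 0.253
grasp_force: 59.7
```

Call:
send_rows(
  targets=[0,0,0,0,0,0,-1,0,0,0,0,0,0,-1,0,0,0,0,0,0,-1,0,0,0,0,0,0,-1,0,0,0,0,0,0,-1,0,0,0,0,0,0,-1],
)

```text
clock: 27.48
eef_pos: [502.4, -58.1, 71.3]
tcp_rot: [3.141, -0.001, -0.066]
contact_force: [1.0, 0.9, -2.2]
opening: 0.254
grasp_force: 59.5
```

```bash
python3 - <<'E'
from meas import *
s=r.sense(); print(s["eef_pos"],s["opening"],s["contact_force"]); w=car(-38,-38); print(w,go(*w,41.5,-0.0648))
E
```

```text
[502.37360402 -58.05919859  71.31059536] 0.2538154998006317 [ 0.9918732   0.88831154 -2.19402817]
[501.61907677 -57.45956908] (array([-0.0008, -0.0006,  0.0298]), array([ 0.0001, -0.0015, -0.0013]))
```

Call:
send_rows(
  targets=[-0.0007,-0.0004,0.006,0,0,0,-1,-0.0007,-0.0004,0.01,0,0,0,-1,-0.0007,-0.0004,0.013,0,0,0,-1,-0.0007,-0.0004,0.016,0,0,0,-1,-0.0007,-0.0004,0.019,0,0,0,-1,-0.0007,-0.0004,0.021,0,0,0,-1,-0.0007,-0.0004,0.023,0,0,0,-1,-0.0007,-0.0004,0.025,0,0,0,-1,-0.0007,-0.0004,0.027,0,0,0,-1,-0.0007,-0.0004,0.0285,0,0,0,-1,-0.0007,-0.0004,0.0295,0,0,0,-1,-0.0007,-0.0004,0.0295,0,0,0,-1],
)

```text
clock: 28.48
eef_pos: [501.2, -57.0, 41.4]
tcp_rot: [-3.142, 0.0, -0.065]
contact_force: [-1.8, 0.3, 4.7]
opening: 0.255
grasp_force: 60.6
```

Call:
send_rows(
  targets=[0,0,0,0,0,0,0.2,0,0,0,0,0,0,0.2,0,0,0,0,0,0,0.2,0,0,0,0,0,0,0.2,0,0,-0.04,0,0,0,0.2,0,0,-0.08,0,0,0,0.2,0,0,-0.12,0,0,0,0.2,0,0,-0.15,0,0,0,0.2,0.01,0.04,-0.15,0,0,0,0.2,0.01,0.08,-0.15,0,0,0,0.2,0.01,0.12,-0.15,0,0,0,0.2,0.01,0.16,-0.15,0,0,0,0.2],
)

```text
clock: 29.48
eef_pos: [500.6, -218.9, 191.4]
tcp_rot: [3.141, -0.001, -0.064]
contact_force: [-0.2, 0.2, -0.1]
opening: 0.597
grasp_force: 0.0
```

Call:
send_rows(
  targets=[-0.02,0.04,0,0,0,0,0.2,-0.04,0.08,0,0,0,0,0.2,-0.06,0.12,0,0,0,0,0.2,-0.06,0.12,0,0,0,0,0.2,-0.06,0.12,0,0,0,0,0.2],
)

```text
clock: 29.9
eef_pos: [431.6, -335.5, 190.9]
tcp_rot: [3.141, 0.0, -0.069]
contact_force: [0.3, 0.7, 0.2]
opening: 0.598
grasp_force: 0.0
```

```bash
python3 - <<'E'
from meas import *
t=grab("top"); s=grab("side")
a1=cv2.resize(t["color"][90:262,175:345],(510,516),interpolation=cv2.INTER_CUBIC)
a2=cv2.resize(s["color"][150:280,195:365],(290,222),interpolation=cv2.INTER_CUBIC)
o=np.zeros((516,800,3),np.uint8); o[:,:510]=a1; o[:222,510:]=a2; cv2.imwrite("pics/c5.png",o)
h=mask(t,[0,0,0],[180,255,80],(238,136,257,153)); print("knob",cen(t,h,116))
h=mask(t,[0,0,0],[180,255,110],(189,119,200,130)); print("lug",cen(t,h,76)); print("hinge",car(122,0),r.sense()["eef_pos"])
for n,p in dict(rb=(-38,-38),sa=(38,-38),sb=(-38,38)).items():
    u,v=map(int,np.round(proj(t,[*car(*p),38]))); b=(u-16,v-16,u+16,v+16)
    m=mask(t,[45,40,60],[85,200,255],b) if n[0]=="s" else mask(t,[0,60,20],[30,255,255],b)
    q=rect(t,m,38); print(n,car(*p).round(1),np.round(q[0],1),np.round(q[1],1),round(q[2],1))
E
```

```text
knob [690.97708174  41.63093718 116.        ]
lug [763.74013307 198.42751269  76.        ]
hinge [663.74394818 -29.90006851] [ 433.02775309 -332.96239618  190.82241489]
rb [501.6 -57.5] [501.7 -57.3] [61.5 61.5] 89.9
sa [577.5 -62.4] [577.5 -61.2] [61.  62.1] 86.4
sb [506.5  18.4] [504.9  18.8] [61.5 61.5] 89.8
```

View pics/c5.png

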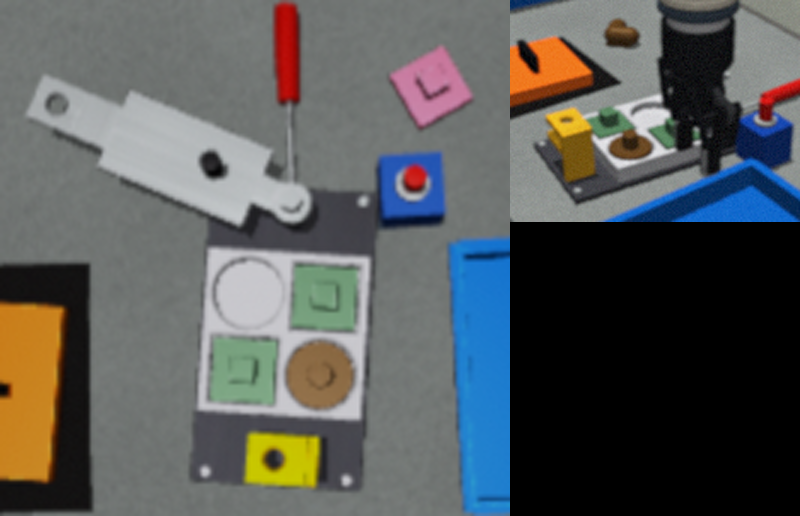

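The blanks fill three pockets: squares at (325,295) and (243,370), round at (320,373). Next is the gate knob.

Call:
send_rows(
  targets=[0.02,-0.034,0,0,0,0,0.2,0.04,-0.068,0,0,0,0,0.2,0.06,-0.102,0,0,0,0,0.2,0.08,-0.136,0,0,0,0,0.2,0.1,-0.17,0,0,0,0,0.2,0.12,-0.204,0,0,0,0,0.2,0.14,-0.238,0,0,0,0,0.2,0.16,-0.272,0,0,0,0,0.2,0.18,-0.306,0,0,0,0,0.2,0.2,-0.34,0,0,0,0,0.2,0.22,-0.374,0,0,0,0,0.2,0.235,-0.393,0,0,0,0,0.2],
)

```text
clock: 31.0
eef_pos: [694.2, 50.1, 190.8]
tcp_rot: [-3.14, -0.0, -0.061]
contact_force: [-0.2, 0.0, 0.7]
opening: 0.598
grasp_force: 0.0
```

Call:
send_rows(
  targets=[0,0,0.02,0,0,0,0.2,0,0,0.04,0,0,0,0.2,0,0,0.04,0,0,0,0.2,0,0,0.04,0,0,0,0.2],
)

```text
clock: 31.33
eef_pos: [691.9, 45.6, 149.8]
tcp_rot: [3.141, 0.003, -0.063]
contact_force: [-0.2, -0.6, 0.4]
opening: 0.601
grasp_force: 0.0
```

```bash
python3 - <<'E'
from meas import *
print(r.sense()["eef_pos"],go(694,43,83,-0.0648))
E
```

```text
[691.91809861  45.59700256 149.84798455] (array([0.0024, 0.0025, 0.0668]), array([0.0001, 0.003 , 0.0016]))
```

Call:
send_rows(
  targets=[0.002,0.002,0.02,0,0,0,0.2,0.002,0.002,0.04,0,0,0,0.2,0.002,0.002,0.055,0,0,0,0.2,0.002,0.002,0.063,0,0,0,0.2,0.002,0.002,0.066,0,0,0,0.2,0.002,0.002,0.066,0,0,0,-1,0.002,0.002,0.066,0,0,0,-1,0.002,0.002,0.066,0,0,0,-1,0.002,0.002,0.066,0,0,0,-1,0.002,0.002,0.066,0,0,0,-1,0.002,0.002,0.066,0,0,0,-1,0.002,0.002,0.066,0,0,0,-1],
  grip_force=20,
)

```text
clock: 32.33
eef_pos: [696.6, 43.0, 86.7]
tcp_rot: [-3.139, -0.004, -0.066]
contact_force: [2.6, 7.0, -0.0]
opening: 0.225
grasp_force: 24.0
```

```bash
python3 - <<'E'
from meas import *
s=r.sense(); print(s["eef_pos"],s["opening"],s["contact_force"])
h=np.array([663.74,-29.9]); d=s["eef_pos"][:2]-h; print(np.hypot(*d),np.degrees(np.arctan2(d[1],d[0])))
M=rot(s["tcp_rot"])
A0=np.arctan2(d[1],d[0]); 
for A in np.linspace(A0,np.pi+a,23)[1:]:
    p=h+80*np.array([np.cos(A),np.sin(A)]); q=M.T@np.array([*(p-s["eef_pos"][:2]),0])/1000; print(np.round(q,3)[:2],end=' ')
E
```

```text
[696.61572094  43.00899533  86.67363922] 0.2246114007255916 [ 2.55241038  6.96795528 -0.03603189]
79.97833848715628 65.72869767926056
[-0.007 -0.002] [-0.013 -0.004] [-0.02  -0.005] [-0.027 -0.005] [-0.034 -0.005] [-0.041 -0.004] [-0.048 -0.002] [-0.055 -0.   ] [-0.061  0.002] [-0.068  0.005] [-0.074  0.009] [-0.079  0.013] [-0.084  0.018] [-0.089  0.023] [-0.093  0.029] [-0.097  0.035] [-0.1    0.041] [-0.103  0.047] [-0.105  0.054] [-0.107  0.061] [-0.108  0.068] [-0.108  0.075]
```

Call:
send_rows(
  targets=[-0.007,-0.002,0,0,0,0,-1,-0.013,-0.004,0,0,0,0,-1,-0.02,-0.005,0,0,0,0,-1,-0.027,-0.005,0,0,0,0,-1,-0.034,-0.005,0,0,0,0,-1,-0.041,-0.004,0,0,0,0,-1,-0.048,-0.002,0,0,0,0,-1,-0.055,0,0,0,0,0,-1,-0.061,0.002,0,0,0,0,-1,-0.068,0.005,0,0,0,0,-1,-0.074,0.009,0,0,0,0,-1],
)

```text
clock: 33.25
eef_pos: [620.3, 41.6, 86.6]
tcp_rot: [-3.136, -0.0, -0.066]
contact_force: [-7.2, 25.6, 6.3]
opening: 0.223
grasp_force: 25.1
```

Call:
send_rows(
  targets=[-0.005,0.004,0,0,0,0,-1,-0.01,0.009,0,0,0,0,-1,-0.015,0.014,0,0,0,0,-1,-0.019,0.02,0,0,0,0,-1,-0.023,0.026,0,0,0,0,-1,-0.026,0.032,0,0,0,0,-1,-0.029,0.038,0,0,0,0,-1,-0.031,0.045,0,0,0,0,-1,-0.033,0.052,0,0,0,0,-1,-0.034,0.058,0,0,0,0,-1,-0.034,0.063,0,0,0,0,-1,-0.034,0.063,0,0,0,0,-1],
)

```text
clock: 34.25
eef_pos: [579.5, -23.4, 85.1]
tcp_rot: [-3.142, 0.006, -0.065]
contact_force: [-10.3, 0.2, 2.1]
opening: 0.226
grasp_force: 28.2
```

```bash
python3 - <<'E'
from meas import *
s=r.sense(); print(s["eef_pos"],s["opening"],s["contact_force"]); print(car(42,0),go(*car(42,0),s["eef_pos"][2]))
E
```

```text
[579.45982891 -23.37182265  85.0662552 ] 0.22593651921798866 [-10.28195695   0.24328812   2.14139757]
[583.91185101 -24.71969572] (array([ 0.0045,  0.0011, -0.    ]), array([-0.0001,  0.0057, -0.    ]))
```

Call:
send_rows(
  targets=[0.004,0.001,0,0,0,0,-1,0.004,0.002,0,0,0,0,-1,0.004,0.003,0,0,0,0,-1,0.004,0.004,0,0,0,0,-1,0.004,0.005,0,0,0,0,-1,0.004,0.005,0,0,0,0,-1],
)

```text
clock: 34.75
eef_pos: [580.6, -24.9, 84.7]
tcp_rot: [-3.137, 0.011, -0.066]
contact_force: [-18.3, 21.2, 9.0]
opening: 0.226
grasp_force: 29.5
```

```bash
python3 - <<'E'
from meas import *
s=r.sense(); print(s["eef_pos"],s["contact_force"])
t=grab("top"); g=t["color"]; cv2.imwrite("pics/c6.png",cv2.resize(g[140:265,220:330],None,fx=4.6,fy=4.6,interpolation=cv2.INTER_CUBIC))
E
```

```text
[580.62330535 -24.92891021  84.72534987] [-18.33458706  21.22809746   9.01584289]
```

View pics/c6.png

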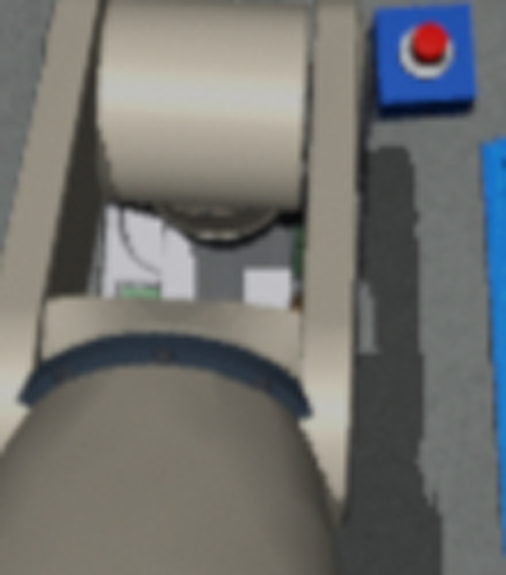

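Call:
send_rows(
  targets=[0,0,0,0,0,0,0.2,0,0,0,0,0,0,0.2,0,0,0,0,0,0,0.2,0,0,0,0,0,0,0.2,0,0,-0.04,0,0,0,0.2,0,0,-0.08,0,0,0,0.2,0.03,0.03,-0.08,0,0,0,0.2,0.06,0.06,-0.08,0,0,0,0.2,0.08,0.09,-0.08,0,0,0,0.2,0.104,0.108,-0.08,0,0,0,0.2,0.104,0.108,-0.08,0,0,0,0.2,0.104,0.108,-0.08,0,0,0,0.2],
)

```text
clock: 35.8
eef_pos: [683.6, -144.6, 164.7]
tcp_rot: [3.142, -0.0, -0.067]
contact_force: [0.4, 1.2, -0.6]
opening: 0.6
grasp_force: 0.0
```

```bash
python3 - <<'E'
from meas import *
s=r.sense(); print(s["eef_pos"],s["contact_force"])
f=grab("side")
t=grab("top"); g=t["color"]; print(proj(f,[682,-145,102]),proj(f,[682,-145,70]))
m=mask(f,[0,140,60],[8,255,255],(330,190,356,230)); q=big(m); print("red side",q.min(0),q.max(0),[onz(f,q[:,0].mean(),q[:,1].min()+2,102)])
o=np.hstack([cv2.resize(g[140:265,220:330],(440,500)),cv2.resize(f["color"][165:265,205:275],(350,500))]); cv2.imwrite("pics/c7.png",o)
h=mask(t,[0,0,0],[180,255,80],(258,235,276,250)); print("forkhole",cen(t,h,90),h.sum()/255)
print(go(682,-145,74,-0.0648))
E
```

```text
[ 683.60066019 -144.5620373   164.72832068] [ 0.43885425  1.16373864 -0.577151  ]
(np.float64(343.8772274149801), np.float64(207.74641938872406)) (np.float64(343.2572841873459), np.float64(218.64001362864025))
red side [341 200] [355 220] [array([ 708.05742416, -126.95377418,  102.        ])]Traceback (most recent call last):
  File "<stdin>", line 7, in <module>
  File "h.py", line 32, in cen
    k=cv2.moments((big(m)).reshape(-1,1,2)); return onz(f,k['m10']/k['m00'],k['m01']/k['m00'],z)
                                                          ~~~~~~~~^~~~~~~~~
ZeroDivisionError: float division by zero
```

View pics/c7.png

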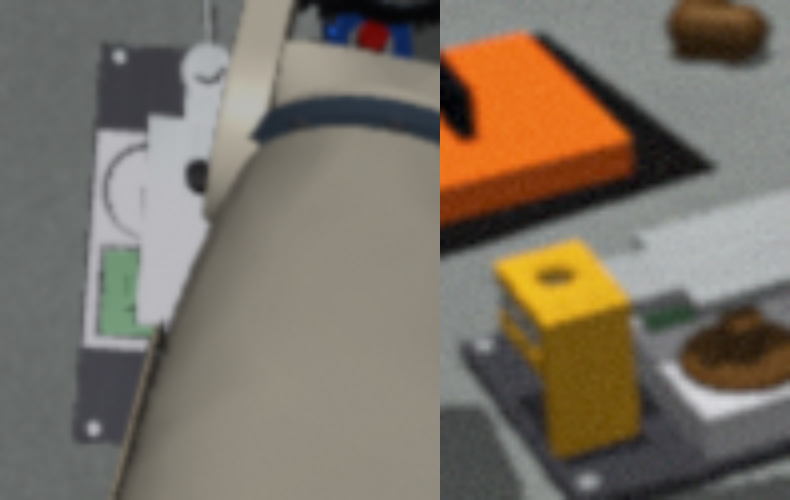

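The gate lies over the pockets and its lug is inside the fork. Descending on the pin.

Call:
send_rows(
  targets=[-0.001,0,0.03,0,0,0,0.2,-0.001,0,0.05,0,0,0,0.2,-0.001,0,0.07,0,0,0,0.2,-0.001,0,0.082,0,0,0,0.2,-0.001,0,0.089,0,0,0,0.2,-0.001,0,0.089,0,0,0,0.2,-0.001,0,0.089,0,0,0,-1,-0.001,0,0.089,0,0,0,-1,-0.001,0,0.089,0,0,0,-1,-0.001,0,0.089,0,0,0,-1,-0.001,0,0.089,0,0,0,-1,-0.001,0,0.089,0,0,0,-1],
  grip_force=40,
)

```text
clock: 36.9
eef_pos: [683.0, -144.1, 77.7]
tcp_rot: [3.14, -0.003, -0.065]
contact_force: [-1.2, -5.1, 6.3]
opening: 0.249
grasp_force: 39.7
```

```bash
python3 - <<'E'
from meas import *
s=r.sense(); print(s["eef_pos"],s["opening"],s["contact_force"]); w=car(-122,0); print(w,go(*w,180,-0.0648))
E
```

```text
[ 682.96664204 -144.07883257   77.69102243] 0.24858333725797857 [-1.2188732  -5.14326063  6.330005  ]
[420.25605182 -14.09993149] (array([-0.2703, -0.1125, -0.1032]), array([ 0.0014, -0.0027, -0.0003]))
```

Call:
send_rows(
  targets=[0,0,0,0,0,0,-1,0,0,0,0,0,0,-1,0,0,-0.03,0,0,0,-1,0,0,-0.06,0,0,0,-1,0,0,-0.1,0,0,0,-1,0,0,-0.113,0,0,0,-1,-0.035,-0.015,-0.113,0,0,0,-1,-0.07,-0.03,-0.113,0,0,0,-1,-0.105,-0.045,-0.113,0,0,0,-1,-0.14,-0.06,-0.113,0,0,0,-1,-0.175,-0.075,-0.113,0,0,0,-1,-0.21,-0.09,-0.113,0,0,0,-1],
  grip_force=70,
)

```text
clock: 37.9
eef_pos: [476.2, -38.6, 188.6]
tcp_rot: [-3.141, 0.0, -0.066]
contact_force: [0.3, 0.3, -1.1]
opening: 0.232
grasp_force: 70.4
```

Call:
send_rows(
  targets=[-0.03,-0.012,0,0,0,0,-1,-0.06,-0.0225,0,0,0,0,-1,-0.06,-0.0225,0,0,0,0,-1,-0.06,-0.0225,0,0,0,0,-1,-0.06,-0.0225,0,0,0,0,-1,-0.06,-0.0225,0,0,0,0,-1,-0.06,-0.0225,0,0,0,0,-1,-0.06,-0.0225,0,0,0,0,-1],
)

```text
clock: 38.57
eef_pos: [420.5, -13.4, 188.8]
tcp_rot: [-3.142, 0.0, -0.066]
contact_force: [0.6, -0.2, -1.5]
opening: 0.231
grasp_force: 70.4
```

```bash
python3 - <<'E'
from meas import *
s=r.sense(); print(s["eef_pos"],s["opening"],s["contact_force"],s["qvel"].round(3)); w=car(-122,0); print(go(*w,165,-0.0648))
f=grab("side"); e=s["eef_pos"]
print("grip mid, tip px",proj(f,e+[0,0,10]),proj(f,e-[0,0,71.7]),"fork",proj(f,[*w,90]))
cv2.imwrite("pics/c8.png",cv2.resize(f["color"][140:270,180:290],(550,650)[0:2] if 0 else (500,591),interpolation=cv2.INTER_CUBIC))
E
```

```text
[420.51121351 -13.41598314 188.83438713] 0.23096107423709136 [ 0.64541048 -0.23508094 -1.45759917] [-0.    -0.002  0.006  0.    -0.     0.001]
(array([-0.0002,  0.0007,  0.0238]), array([-0.    ,  0.0001, -0.0009]))
grip mid, tip px (np.float64(223.81571135789568), np.float64(179.66921100842427)) (np.float64(226.38904319908903), np.float64(209.481763068885)) fork (np.float64(227.24000873857486), np.float64(219.076382568874))
```

View pics/c8.png

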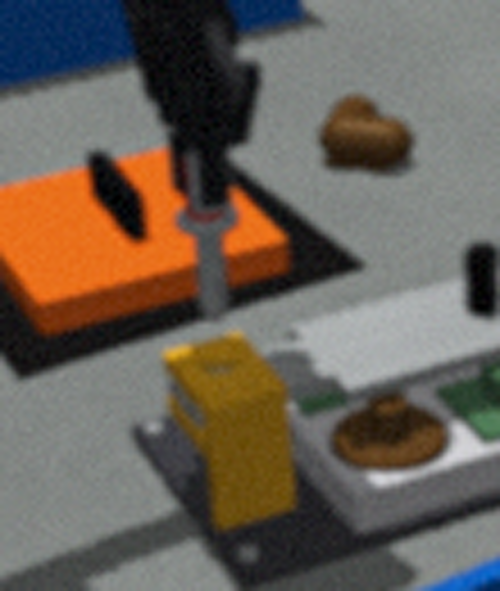

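The pin hangs upright with its tip at (227,210), directly above the fork hole at (227,219). Inserting.

Call:
send_rows(
  targets=[0,0.0005,0.01,0,0,0,-1,0,0.0005,0.018,0,0,0,-1,0,0.0005,0.022,0,0,0,-1,0,0.0005,0.026,0,0,0,-1,0,0.0005,0.029,0,0,0,-1,0,0.0005,0.032,0,0,0,-1,0,0.0005,0.035,0,0,0,-1,0,0.0005,0.038,0,0,0,-1,0,0.0005,0.04,0,0,0,-1,0,0.0005,0.04,0,0,0,-1],
)

```text
clock: 39.45
eef_pos: [419.6, -13.6, 148.6]
tcp_rot: [3.142, 0.001, -0.065]
contact_force: [-0.1, -0.5, -2.5]
opening: 0.231
grasp_force: 70.4
```

Call:
send_rows(
  targets=[0,0,0.003,0,0,0,-1,0,0,0.006,0,0,0,-1,0,0,0.009,0,0,0,-1,0,0,0.012,0,0,0,-1,0,0,0.015,0,0,0,-1,0,0,0.018,0,0,0,-1,0,0,0.021,0,0,0,-1,0,0,0.024,0,0,0,-1,0,0,0.024,0,0,0,-1],
)

```text
clock: 40.2
eef_pos: [419.4, -13.6, 124.3]
tcp_rot: [3.142, 0.001, -0.065]
contact_force: [0.3, -1.2, -1.6]
opening: 0.229
grasp_force: 70.4
```

Call:
send_rows(
  targets=[0,0,0.003,0,0,0,-1,0,0,0.006,0,0,0,-1,0,0,0.009,0,0,0,-1,0,0,0.012,0,0,0,-1,0,0,0.015,0,0,0,-1,0,0,0.018,0,0,0,-1,0,0,0.0195,0,0,0,-1,0,0,0.0205,0,0,0,-1,0,0,0.021,0,0,0,-1,0,0,0.0215,0,0,0,-1,0,0,0.0215,0,0,0,-1],
)

```text
clock: 41.12
eef_pos: [419.8, -13.7, 103.7]
tcp_rot: [3.142, 0.0, -0.065]
contact_force: [-1.9, -0.5, 2.0]
opening: 0.238
grasp_force: 71.3
```

Call:
send_rows(
  targets=[0,0,0.001,0,0,0,-1,0,0,0.001,0,0,0,-1,0,0,0,0,0,0,0.2,0,0,0,0,0,0,0.2,0,0,0,0,0,0,0.2,0,0,0,0,0,0,0.2,0,0,-0.02,0,0,0,0.2,0,0,-0.06,0,0,0,0.2,0,0,-0.1,0,0,0,0.2,0,0.04,-0.12,0,0,0,0.2,0,0.08,-0.12,0,0,0,0.2,0,0.12,-0.12,0,0,0,0.2],
)

```text
clock: 42.12
eef_pos: [413.1, -134.6, 225.4]
tcp_rot: [3.14, -0.004, -0.062]
contact_force: [1.3, 0.8, -0.6]
opening: 0.602
grasp_force: 0.0
```

Call:
send_rows(
  targets=[0,0.04,0,0,0,0,0.2,0,0.08,0,0,0,0,0.2,0,0.12,0,0,0,0,0.2,0,0.16,0,0,0,0,0.2,0,0.2,0,0,0,0,0.2,0,0.2,0,0,0,0,0.2,0,0.2,0,0,0,0,0.2],
)

```text
clock: 42.7
eef_pos: [398.5, -334.8, 222.9]
tcp_rot: [-3.141, 0.0, -0.068]
contact_force: [-0.4, 0.9, -0.1]
opening: 0.603
grasp_force: 0.0
```

```bash
python3 - <<'E'
from meas import *
f=grab("side"); t=grab("top"); w=car(-122,0)
o=np.hstack([cv2.resize(t["color"][90:265,120:330],(480,400),interpolation=cv2.INTER_CUBIC),cv2.resize(f["color"][150:270,190:286],(320,400),interpolation=cv2.INTER_CUBIC)]); cv2.imwrite("pics/c9.png",o)
for z in(90,96,128): print(z,np.round(proj(f,[*w,z]),1),np.round(proj(t,[*w,z]),1))
m=mask(f,[0,120,60],[7,255,255],(205,180,250,230)); q=big(m); print("red side",q.min(0),q.max(0))
m=mask(t,[0,120,60],[7,255,255],(255,230,285,260)); print("red top",cen(t,m,122))
lu=mask(t,[0,0,0],[180,255,70],(255,170,280,205)); print("knob",cen(t,lu,116),car(42,0))
E
```

```text
90 [227.2 219.1] [265.9 242.9]
96 [227.1 217. ] [265.8 242.9]
128 [226.1 205.8] [265.3 243.2]
red side [222 204] [231 218]
red top [420.73937896 -14.23710842 122.        ]
knob [581.81064899 -25.95478579 116.        ] [583.91185101 -24.71969572]
```

View pics/c9.png

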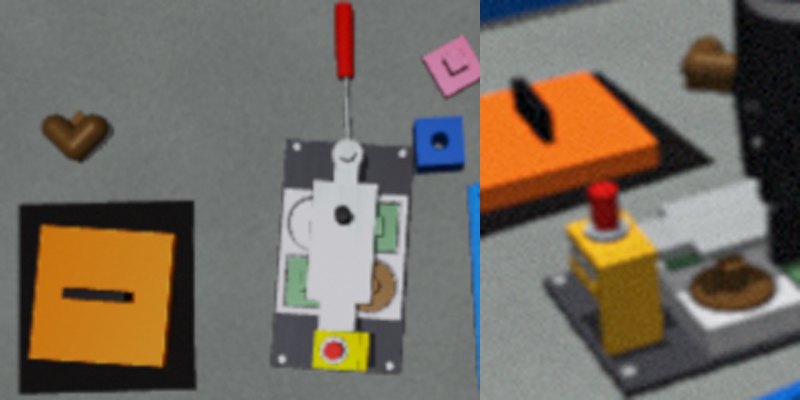

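The pin's collar sits on the fork, the gate is shut, the three blanks are in their pockets and the cover is flat on the mat. Handing in.

```bash
python3 -c "
from rig import r
print(r.sign_off())"
```

```text
the job is handed in; nothing more can be done
None
```

The job is handed in at about 43 s: the cover is flat on the mat, all three blanks present (two square, one round) are seated in matching pockets, the gate is shut, and the pin's collar is on the fork; the last pictures confirm this, but no verdict came back.

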